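# Put the drill-press accessories back on their outlines

### The arm

A 7-joint arm with a two-finger parallel gripper is mounted at the origin on the work surface. World frame = base frame: x ahead of the robot, y to its left, z up, the work surface at z = 0. Lengths are in mm, angles in degrees, forces in N, time in s.
With the tool pointing down it reaches from about 400 to 925 mm from the base axis. Payload 5.6 kg.
Tool frame: the origin (TCP) lies on the centre line of the jaws, within the pads' length; the fingertips stand 11 mm ahead of it and the grasp point (between the pads) lies 8 mm behind it; z points along the fingers, y is the line along which they close (so a half turn about z gives the same grasp; the last joint's range is limited). The gripper opens to 85 mm and grips with 20 to 120 N. Pads are 22 mm wide; open, the fingers measure 114 mm over their backs; the gripper's body (76 mm by 85 mm) begins 54 mm behind the grasp point. The pads swing forward as they close: fully open they stand 13 mm farther back than shut.
Start: joints at [-73.912, 26.786, -0.665, 91.828, 0.344, 61.387, -3.226], TCP at [206.851, 616.215, 242.29] pointing down, gripper open.
Joint ranges: [-144.91, 144.91], [-17.63, 115.5], [-89.93, 88.59], [15.96, 139.68], [-74.01, 254.01], [8.47, 105.57], [-167.45, 167.45]. Speed limits (degrees/s): [147.25, 147.25, 180, 180, 180, 180, 180].

### API

Orientations are given as [roll, pitch, yaw] about the fixed x, y, z axes, in that order (R = Rz(yaw) Ry(pitch) Rx(roll)).
In Python, from plant import arm gives the robot as it stands.
- The arm moves only by the tool carry_out, never from a script. Its argument "increments" is a list of rows, each a list of 7 numbers: the turn, a rotation vector about the tool's x, y, z in rad, then the shift along the tool's x, y, z in mm, then the gripper's target within -1 to 1 (shut at 1, half-way at 0, fully open at -1). In form: [[ax, ay, az, dx, dy, dz, fingers], ...]. A call has 1 to 10 rows; each row shifts and turns the commanded pose from where the row before left it, along the tool's axes as they then stand; what a row does not reach is not made up. A row lasts 1/8 s, in which the tool goes at most 62.5 mm and 10.7 degrees, less where a joint would pass 70% of its speed; a pose out of reach is approached as far as the arm can. A call is refused whole if a number of a shift passes 62.5 or a number of a turn 0.188, either way. A call with a gripper value outside its range is refused whole. The fingers move at their own pace and stop on an object; the grip force is fixed at half the most. Time passes only in rows, so rows that do not move let the fingers close. It gives the time, the measured TCP pose, the force, the opening and the grip force at its end, in the units of the state.
- arm.get_obs(): the state, without advancing time (a new reading comes with each control period).
- arm.capture(name): name is "scene" or "top"; returns a dict with "img" (420x560x3 uint8, red, green, blue), "z_map" (420x560 float32, mm along the optical axis (not along the pixel's ray), 0 where there is no reading), "intrinsics" (3x3 intrinsics, pixels), "R" (3x3) and "t" (3): a world point X has camera coordinates R X + t. Camera axes: x right, y down, z forward; pixel columns grow to the right and rows downward; lengths in mm; the calibration is good to about 2 mm. A picture is of the moment at which its call begins.
- arm.sign_off(): hands the job in; it is judged then, once.
The state is a dict: "time_s": time; "q": joint angles; "joint_vel": joint speeds; "tau": joint torques, N m; "ee_pos": TCP position; "tool_rot": TCP orientation; "contact_force": force on the tool from outside, world axes, zero at the start; "torque": the same for the moment, N m; "width": opening from 0.0 (shut) to 1.0 (fully open); "grasp_force": force on a finger pad.
Only numpy, scipy, OpenCV 4.12 (cv2) and the standard library are available. Lean on these libraries where they do the work, as an engineer would, in place of code of your own. Each camera call takes 0.05 s, during which the arm holds its last target. There are 200 camera calls.

### The job

Class is over at the drilling bench: put the drill chuck, the hole saw, the V-block and the chuck key each back on the plywood board that carries its own black outline, lying or standing the way it does now, squarely covering its outline (the key's T the same way round as the painted T). Let go of everything and leave the oil bottle standing.

Things in the scene. Friction and masses are not known exactly. Their poses are not given: they have to be found in the camera images.
- chuck: drill chuck, bright steel, standing on its flat back with its jaws up: knurled sleeve 50 mm across from 3 to 34 mm above its underside, then a cone, 69 mm high in all, about 0.45 kg. Origin: centre of its underside, z up; any yaw.
- hole_saw: hole saw, dark steel cup 32 mm across and 39 mm high, wall 3 mm, standing with its toothed mouth up, about 90 g. Origin: centre of its underside, z up; any yaw.
- v_block: steel V-block 70 mm long (its x), 40 mm wide (its y), 40 mm high, the V groove runs along x on top; flat sides, about 0.6 kg. Origin: centre of its underside, z up; yaw within 0.7 rad of the robot's x at the start. It is the same either way round.
- chuck_key: chuck key, dark steel T lying flat, made of 12 mm round bar: shaft along its x from x = -17 to +59 mm, cross handle 60 mm long along its y at x = -17 mm; about 90 g. Origin: under the shaft, at table level (bar axis 6 mm above it), 17 mm from the handle's axis; centre of mass at x = +4 mm. Grip the shaft near x = +6 mm. Yaw within 0.7 rad of the robot's x at the start, shaft away from the robot.
- board_chuck: fixed flat plywood board, 96 (x) x 80 (y) x 6 mm thick, black silhouette painted on top; origin: centre of its underside, z up; yaw within 0.3 rad of robot x. Silhouette: large disc, 52 mm across, centred, for the drill chuck.
- board_saw: fixed flat plywood board, 96 (x) x 80 (y) x 6 mm thick, black silhouette painted on top; origin: centre of its underside, z up; yaw within 0.3 rad of robot x. Silhouette: small disc, 34 mm across, centred, for the hole saw.
- board_v: fixed flat plywood board, 96 (x) x 80 (y) x 6 mm thick, black silhouette painted on top; origin: centre of its underside, z up; yaw within 0.3 rad of robot x. Silhouette: rectangle 72 mm (x) by 42 mm (y), centred, for the V-block.
- board_key: fixed flat plywood board, 96 (x) x 80 (y) x 6 mm thick, black silhouette painted on top; origin: centre of its underside, z up; yaw within 0.3 rad of robot x. Silhouette: a T for the chuck key, 84 mm long (x = -42 to +42 mm), stem 14 mm wide along x, crossbar 62 mm long along y at x = -35 mm. A key lying truly on it has its origin at x = -18 mm, y = 0 of this board and the same yaw.
- oil_bottle: grey plastic oil bottle with a black cap, 44 mm across, 120 mm high, loose, standing among the things; must stay standing. Origin: centre of its underside.

How it is judged (in metres and radians):
At the end, for the whole second after the job is handed in: Each thing rests upright (0.12 rad) and flat on its own board, released and still: chuck, hole saw and V-block centred on the outline within 12 mm; key within 12 mm along and across its painted T, handle over the crossbar; V-block and key turned within 0.26 rad of the outline (z of chuck in the frame of board_chuck between 0.003 and 0.009 m and angle between each of chuck, hole_saw, v_block, chuck_key's own z axis and vertical below 0.12 rad and linear speed of each of chuck, hole_saw, v_block, chuck_key below 0.02 m/s and horizontal distance between chuck and board_chuck below 0.012 m and z of hole_saw in the frame of board_saw between 0.003 and 0.009 m and horizontal distance between hole_saw and board_saw below 0.012 m and z of v_block in the frame of board_v between 0.003 and 0.009 m and horizontal distance between v_block and board_v below 0.012 m and angle between the x axis of v_block and the x axis of board_v, either way round below 0.26 rad and z of chuck_key in the frame of board_key between 0.003 and 0.009 m and angle between the x axis of chuck_key and the x axis of board_key, either way round below 0.26 rad and x of chuck_key in the frame of board_key between -0.03 and -0.006 m and y of chuck_key in the frame of board_key between -0.012 and 0.012 m and x of board_key in the frame of chuck_key above 0 m); the robot touches nothing.
It fails at once if the oil bottle is knocked over (angle between oil_bottle's own z axis and vertical above 0.5 rad).
It also fails if it takes over 110 s, if anything falls off the work surface, if the arm or the gripper's body presses on something with over 40 N, if the wrist force passes 120 N, or if a joint passes its speed limit or range.

## Working session

There is one attempt and no reset: what is moved stays moved. The work goes in short steps, Python scripts to look and compute and a tool call to move; the robot and the scene stay as the last step left them, time stands still between calls to the robot, and variables do not carry over. Pictures are saved under pics/ and viewed, at most 14 in all, crops included, and the job is handed in when it is done.

Besides the shell and the picture viewer there is one more tool, called after "Emit:" as a command line: name --pt "numbers of a row" for each row, then --argument value for the rest. carry_out: Moves the arm, as the interface text tells. Its arguments: {"type":"object","properties":{"increments":{"type":"array","items":{"type":"array","items":{"type":"number"}}}},"required":["increments"]}

```bash
mkdir -p pics; ls; python3 - <<'E'
from plant import arm
import cv2,numpy as np
o=arm.get_obs(); print({k:np.round(v,3).tolist() if not isinstance(v,float) else v for k,v in o.items()})
for n in("scene","top"):
    c=arm.capture(n); np.savez(f"pics/{n}0.npz",**c); cv2.imwrite(f"pics/{n}0.png",c["img"][:,:,::-1])
    print(n,c["intrinsics"].round(1).tolist(),c["R"].round(3).tolist(),c["t"].round(1).tolist(), (c["z_map"]>0).mean())
E
```

```text
pics
{'time_s': 0.0, 'q': [-73.911, 26.837, -0.666, 91.882, 0.344, 61.384, -3.226], 'joint_vel': [0.044, -0.032, -0.044, 0.041, -0.131, 0.027, 0.037], 'tau': [-0.001, -53.239, 0.021, -25.131, 0.011, 0.008, -0.0], 'ee_pos': [206.695, 615.694, 241.316], 'tool_rot': [-179.899, 0.007, 161.445], 'contact_force': [0.361, 0.225, 0.24], 'torque': [0.008, 0.005, -0.071], 'grasp_force': 0.0, 'width': 0.9969176255688793}
scene [[517.5, 0.0, 277.7], [0.0, 517.5, 213.8], [0.0, 0.0, 1.0]] [[-0.52, 0.854, 0.011], [0.56, 0.35, -0.751], [-0.645, -0.384, -0.66]] [280.0, -252.4, 1582.9] 0.9961394557823129
top [[538.2, 0.0, 279.1], [0.0, 538.2, 202.3], [0.0, 0.0, 1.0]] [[-0.009, -1.0, 0.003], [-0.997, 0.008, -0.074], [0.074, -0.004, -0.997]] [-6.8, 518.5, 1044.0] 0.9959183673469387
```

View pics/top0.png

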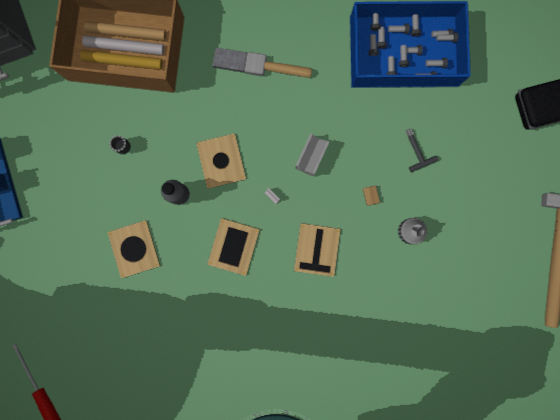

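View pics/scene0.png

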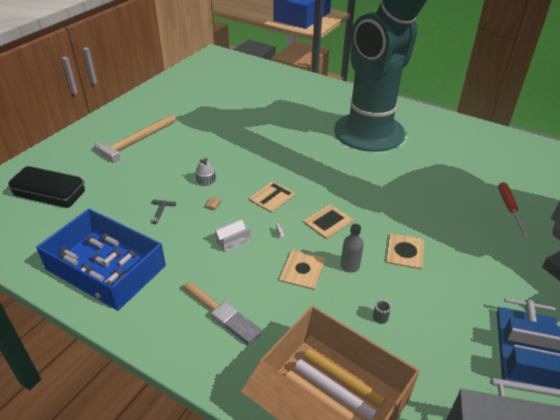

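The top view shows the things: chuck (413,231), hole saw (120,145), V-block (312,155), key (420,152), bottle (175,191). The outlines are chuck disc (133,249), saw disc (221,160), V rectangle (234,247) and T (318,250, crossbar toward the robot). There are small clutter pieces at (273,195) and (371,195).

```bash
cat >h.py <<'E'
import numpy as np,cv2
from plant import arm
def cap(n,save=None):
    c=arm.capture(n)
    if save: cv2.imwrite(f"pics/{save}.png",c["img"][:,:,::-1])
    return c
def plane(c,uv,z):
    uv=np.atleast_2d(np.asarray(uv,float)); K=np.asarray(c["intrinsics"]);R=np.asarray(c["R"]);t=np.asarray(c["t"])
    d=np.c_[uv,np.ones(len(uv))]@np.linalg.inv(K).T@R; o=-R.T@t
    return o+d*((z-o[2])/d[:,2])[:,None]
def cloud(c):
    K=np.asarray(c["intrinsics"]);R=np.asarray(c["R"]);t=np.asarray(c["t"]);h,w=c["z_map"].shape
    u,v=np.meshgrid(np.arange(w),np.arange(h))
    p=np.stack([u,v,np.ones_like(u)],-1).reshape(-1,3)@np.linalg.inv(K).T*c["z_map"].reshape(-1,1)
    return ((p-t)@R).reshape(h,w,3)
def rect(P):
    (x,y),(a,b),th=cv2.minAreaRect(P[:,:2].astype(np.float32))
    if a<b: a,b,th=b,a,th+90
    return np.round([x,y,a,b,(th+90)%180-90],1)
def blob(mask,seed,r=40):
    "pixels of the largest component of mask within r px of seed"
    m=np.zeros(mask.shape,np.uint8); cv2.circle(m,seed,r,1,-1); m&=mask.astype(np.uint8)
    n,l,s,_=cv2.connectedComponentsWithStats(m); k=1+np.argmax(s[1:,4])
    return np.argwhere(l==k)[:,::-1]
E
cat >m.py <<'E'
from h import *
c=dict(np.load("pics/top0.npz")); W=cloud(c); z=W[...,2]; g=c["img"].max(2); hsv=cv2.cvtColor(c["img"],cv2.COLOR_RGB2HSV)
tab=(abs(z)<30); print("table z med/std",np.median(z[300:340,200:400]),z[300:340,200:400].std())
wood=(hsv[...,0]<25)&(hsv[...,1]>70)&(g>90)
for n,s in dict(chuck=(133,249),saw=(221,160),v=(234,247),key=(318,250)).items():
    b=blob(g<60,s,24); w=blob(wood|(g<60),s,38)
    print(n,"sil",rect(plane(c,b,6)),"mean",plane(c,b,6)[:,:2].mean(0).round(1),"board",rect(plane(c,w,6)),"z",np.median(z[w[:,1],w[:,0]]).round(1))
for n,s,r in(("chuck",(413,231),22),("saw",(120,145),16),("vblk",(312,155),28),("key",(421,150),28),("bottle",(175,191),20),("bit1",(273,195),12),("bit2",(371,195),14)):
    b=blob(z>4,s,r); h=z[b[:,1],b[:,0]]; P=W[b[:,1],b[:,0]]
    print(n,len(b),"px",b.mean(0).round(1),"zmax",np.percentile(h,[50,90,98]).round(1),"rect",rect(P))
    for f in (.5,.8): 
        q=P[h>f*np.percentile(h,98)]; print("   above",f,rect(q),q.mean(0).round(1))
E
python3 m.py
```

```text
table z med/std 0.47240173780278183 72.25647082194513
chuck sil [429.8 279.7  47.9  45.5  89.5] mean [429.6 280.1] board [429.4 279.   94.9  79.6  17. ] z 6.3
saw sil [605.7 105.9  30.2  28.4  89.5] mean [605.5 106. ] board [604.6 105.3  95.2  79.6  13.3] z 6.1
v sil [432.5  81.4  69.4  39.5 -16.7] mean [432.4  81.4] board [431.9  80.5  95.4  79.2 -16.7] z 6.5
key sil [423.8 -80.8  83.1  57.5  -0.7] mean [412.4 -84.1] board [424.8 -85.8  95.   79.4  -8.6] z 6.4
chuck 622 px [412.6 231. ] zmax [47.3 63.4 71.3] rect [ 459.  -155.5  296.5   50.8  -89.8]
   above 0.5 [ 461.2 -151.3  287.5   48.4   89.5] [ 458.7 -266.6   61.3]
   above 0.8 [ 443.6 -147.   278.1   28.1  -82.6] [ 458.8 -265.    87.4]
saw 291 px [119.9 144.7] zmax [22.7 38.6 41. ] rect [636.9 305.9  37.9  32.7  50.5]
   above 0.5 [634.8 303.2  31.2  30.3  77.5] [635.1 302.9  33.4]
   above 0.8 [634.8 303.6  30.7  30.   83.9] [634.6 303.5  37.5]
vblk 774 px [311.8 155. ] zmax [33.5 40.6 42.9] rect [546.8 -46.5 227.6  44.2 -24. ]
   above 0.5 [543.7 -45.2 220.7  39.9 -25.2] [610.3 -76.5  38. ]
   above 0.8 [543.4 -45.  220.   
[... 268 characters left out ...]
ottle 558 px [175.2 192.1] zmax [ 81.5 120.  122.5] rect [490.1 113.  257.5  42.7  57.8]
   above 0.5 [493.2 100.1 240.1  42.   63.4] [534.9 183.1  98.5]
   above 0.8 [495.7  93.7 230.1  20.9  66.1] [535.1 183.7 141.3]
bit1 96 px [272.1 195.9] zmax [ 8.2 23.3 24.9] rect [531.    4.   31.9  13.2  42.8]
   above 0.5 [5.343e+02 4.000e-01 3.190e+01 3.100e+00 4.390e+01] [5.343e+02 4.000e-01 2.210e+01]
   above 0.8 [534.6   0.6  31.    3.   44.3] [534.6   0.7  22.6]
bit2 243 px [371.4 195.5] zmax [12.1 14.7 15.7] rect [ 497.6 -106.4  226.4   38.   -69.2]
   above 0.5 [ 497.  -105.   223.5   38.   -69.2] [ 530.6 -193.6   21.1]
   above 0.8 [ 496.4 -104.3  222.    35.4  -68.7] [ 530.8 -190.6   35.9]
```

```bash
cat >m2.py <<'E'
from h import *
c=dict(np.load("pics/top0.npz")); W=cloud(c); z=W[...,2]; g=c["img"].max(2)
ok=(z>4)&(z<135)&(c["z_map"]>0)
for n,s,r,lo,hi in(("chuck",(413,231),22,25,40),("chuckjaw",(413,231),22,58,75),("saw",(120,145),16,34,45),("vblk",(312,155),28,36,46),("key",(421,150),28,6,20),("bottle",(175,191),20,85,100),("bottlecap",(175,191),20,110,130),("bit1",(273,195),12,5,40),("bit2",(371,195),14,5,40)):
    b=blob(ok&(z>lo)&(z<hi),s,r); P=W[b[:,1],b[:,0]]
    x,y,rad=*cv2.minEnclosingCircle(P[:,:2].astype(np.float32))[0],cv2.minEnclosingCircle(P[:,:2].astype(np.float32))[1]
    print(n,len(b),"zmed",np.median(P[:,2]).round(1),"rect",rect(P),"mean",P[:,:2].mean(0).round(1),"circ",np.round([x,y,rad],1))
# key: principal axis and T axis
b=blob(g<75,(421,150),28); P=plane(c,b,10)[:,:2]; print("key dark",rect(P),P.mean(0))
m=np.zeros(g.shape,np.uint8); m[b[:,1],b[:,0]]=255
cv2.imwrite("pics/k.png",cv2.resize(np.hstack([cv2.cvtColor(m,8)[110:190,380:460],c["img"][110:190,380:460,::-1],c["img"][190:270,375:455,::-1],c["img"][115:195,272:352,::-1]]),None,fx=2.4,fy=2.4))
E
python3 m2.py
```

```text
chuck 152 zmed 34.6 rect [ 459.2 -270.9   50.9   48.6    2.6] mean [ 458.3 -263.2] circ [ 459.4 -272.2   25.9]
chuckjaw 146 zmed 62.3 rect [ 458.8 -272.1   27.1   25.5   32.3] mean [ 459.3 -271.3] circ [ 459.5 -271.6   14.4]
saw 87 zmed 37.4 rect [634.8 303.6  30.7  30.   83.9] mean [635.  303.5] circ [635.4 303.6  16.6]
vblk 151 zmed 39.3 rect [617.8 -63.4  69.5  10.4 -25.9] mean [618.2 -62.8] circ [618.2 -62.7  34.8]
key 372 zmed 11.1 rect [ 626.3 -287.9   80.9   60.2   23.4] mean [ 614.8 -292.7] circ [ 622.5 -291.    45.3]
bottle 89 zmed 88.9 rect [536.3 185.1  32.9  22.9 -21.9] mean [534.7 184. ] circ [537.8 188.9  16.5]
bottlecap 120 zmed 119.7 rect [537.6 188.8  20.1  20.    1.5] mean [537.3 188.6] circ [537.8 189.2  10.7]
bit1 82 zmed 9.6 rect [531.7   3.   31.9  10.8  44.3] mean [532.4   2.8] circ [532.5   2.3  16.3]
bit2 238 zmed 12.1 rect [ 531.4 -195.5   36.    26.6   13.4] mean [ 531.1 -195.1] circ [ 531.4 -195.    20.4]
key dark [ 615.6 -301.1   73.1   56.2   -1.5] [ 609.06011138 -295.60353412]
```

View pics/k.png

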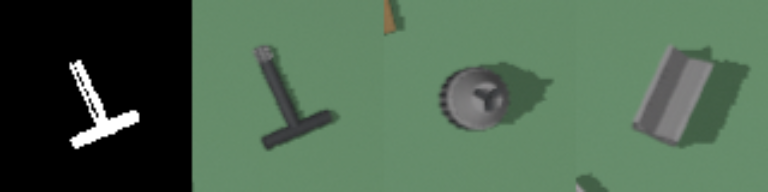

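Crops: the key's shaft points up-left (yaw about +23°, handle toward the robot). The chuck and V-block are clear of each other, and the V-block runs up-right (yaw about -25.5°).

```bash
cat >m3.py <<'E'
from h import *
c=dict(np.load("pics/top0.npz")); W=cloud(c); z=W[...,2]
for lo in (15,20,25,33):
    b=blob((z>lo)&(z<46),(312,155),30); P=W[b[:,1],b[:,0]]; print("v",lo,rect(P),P.mean(0).round(1))
c=dict(np.load("pics/scene0.npz")); W=cloud(c); z=W[...,2]
for n,s,r,lo,hi in(("saw",(381,311),16,34,45),("vblk",(234,236),24,20,46),("key",(161,208),20,6,20),("chuck",(206,170),22,58,75),("cap",(355,232),14,112,130)):
    b=blob((z>lo)&(z<hi),s,r); P=W[b[:,1],b[:,0]]; print(n,rect(P),np.median(P[:,2]).round(1))
E
python3 m3.py
```

```text
v 15 [611.7 -77.1  70.6  39.9 -25.2] [610.7 -76.6  33.5]
v 20 [611.7 -77.1  70.5  39.9 -25.2] [610.9 -76.7  33.6]
v 25 [611.7 -77.1  70.5  39.9 -25.2] [611.  -76.8  34.5]
v 33 [617.  -65.5  69.9  14.7 -25.9] [617.9 -64.3  38. ]
saw [638.3 304.1  31.3  30.1  19.4] 37.5
vblk [614.7 -76.8  71.3  46.  -24.7] 33.1
key [ 627.1 -298.5   86.6   56.2    4.3] 11.4
chuck [ 464.4 -270.6   24.8   23.9   75.9] 63.1
cap [542.1 190.3  21.6  20.5  50.4] 120.1
```

```bash
cat >go.py <<'E'
import sys; from h import *
from scipy.spatial.transform import Rotation as Ro
def st():
    o=arm.get_obs(); print("t",round(o["time_s"],2),"pos",np.round(o["ee_pos"],1),"rpy",np.round(o["tool_rot"],2),"w",round(o["width"],3),"gf",round(o["grasp_force"],1),"F",np.round(o["contact_force"],1)); return o
def need(x,y,z,yaw=None):
    o=st(); R=Ro.from_euler("xyz",o["tool_rot"],degrees=True)
    d=R.inv().apply(np.array([x,y,z])-o["ee_pos"]); print("shift",d.round(1),"len",np.linalg.norm(d).round(1),"rows@45",int(np.ceil(np.linalg.norm(d)/45)))
    if yaw is not None: print("turn az",round(-np.radians((yaw-o["tool_rot"][2]+180)%360-180),3))
if __name__=="__main__":
    need(*map(float,sys.argv[1:]))
E
python3 go.py 635 303.6 120 161
```

```text
t 0.1 pos [206.7 615.7 241.4] rpy [-1.7991e+02  1.0000e-02  1.6145e+02] w 1.002 gf 0.0 F [ 0.1 -0.   0. ]
shift [-505.3 -159.5  121.7] len 543.7 rows@45 13
turn az 0.008
```

Emit:
carry_out --pt "0 0 0 -50 -16 8 -1" --pt "0 0 0 -50 -16 8 -1" --pt "0 0 0 -50 -16 8 -1" --pt "0 0 0 -50 -16 8 -1" --pt "0 0 0 -50 -16 8 -1" --pt "0 0 0 -50 -16 8 -1" --pt "0 0 0 -50 -16 8 -1" --pt "0 0 0 -50 -16 8 -1" --pt "0 0 0 -50 -16 8 -1" --pt "0 0 0 -50 -16 8 -1"

```text
time_s: 1.35
ee_pos: [630.9, 304.3, 161.5]
tool_rot: [-180.0, -0.0, 161.5]
contact_force: [1.0, 0.8, -0.1]
width: 0.999
grasp_force: 0.0
```

```bash
python3 go.py 635 303.6 110 161
```

```text
t 1.35 pos [630.9 304.3 161.5] rpy [-1.7997e+02 -4.0000e-02  1.6146e+02] w 0.999 gf 0.0 F [ 1.   0.8 -0.1]
shift [-4.2  0.7 51.5] len 51.7 rows@45 2
turn az 0.008
```

Emit:
carry_out --pt "0 0 0 -4 0 40 -1" --pt "0 0 0 0 0 40 -1" --pt "0 0 0 0 0 15 -1" --pt "0 0 0 0 0 0 -1" --pt "0 0 0 0 0 0 -1"

```text
time_s: 1.98
ee_pos: [634.7, 304.9, 69.1]
tool_rot: [179.9, 0.1, 161.5]
contact_force: [0.1, -0.5, -0.3]
width: 1.001
grasp_force: 0.0
```

```bash
python3 go.py 635 303.6 15 161; python3 -c "
from h import *
c=cap('top'); cv2.imwrite('pics/a1.png',cv2.resize(c['img'][95:195,70:190,::-1],None,fx=4,fy=4))"
```

```text
t 1.98 pos [634.7 304.9  69.1] rpy [1.7988e+02 1.2000e-01 1.6146e+02] w 1.001 gf 0.0 F [ 0.1 -0.5 -0.3]
shift [-0.5 -1.3 54.1] len 54.1 rows@45 2
turn az 0.008
```

View pics/a1.png

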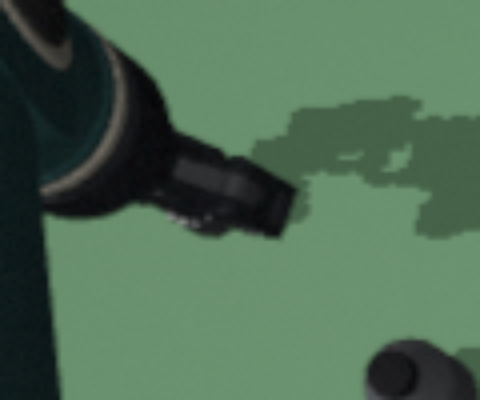

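The arm hides the saw from the top, and the saw's rim at original px (118,150) lies between the fingers. I'll descend and close.

Emit:
carry_out --pt "0 0 0 0 -1 25 -1" --pt "0 0 0 0 0 20 -1" --pt "0 0 0 0 0 9 -1" --pt "0 0 0 0 0 0 0.2" --pt "0 0 0 0 0 0 0.6" --pt "0 0 0 0 0 0 1" --pt "0 0 0 0 0 0 1" --pt "0 0 0 0 0 0 1" --pt "0 0 0 0 0 0 1"

```text
time_s: 3.15
ee_pos: [634.2, 303.6, 14.5]
tool_rot: [179.9, 0.1, 161.4]
contact_force: [-1.2, -0.4, 6.2]
width: 0.36
grasp_force: 59.8
```

Emit:
carry_out --pt "0 0 0 0 0 -20 1" --pt "0 0 0 0 0 -50 1" --pt "0 0 0 0 0 -50 1" --pt "0 0 0 0 0 -40 1" --pt "0 0 0 -7 -40 0 1" --pt "0 0 0 -7 -40 0 1" --pt "0 0 0 -7 -40 0 1" --pt "0 0 0 -7 -40 0 1" --pt "0 0 0 -7 -37 0 1" --pt "0 0 0 0 0 0 1"

```text
time_s: 4.4
ee_pos: [603.7, 100.7, 174.2]
tool_rot: [-179.9, 0.0, 161.1]
contact_force: [-0.1, -0.0, -1.4]
width: 0.366
grasp_force: 59.6
```

```bash
python3 go.py 605.3 105.8 21.5 161
```

```text
t 4.4 pos [603.7 100.7 174.2] rpy [-1.7991e+02  5.0000e-02  1.6109e+02] w 0.366 gf 59.6 F [-0.1 -0.  -1.4]
shift [  0.3   5.6 152.7] len 152.8 rows@45 4
turn az 0.002
```

Emit:
carry_out --pt "0 0 0 0 0 40 1" --pt "0 0 0 0 0 40 1" --pt "0 0 0 0 0 30 1" --pt "0 0 0 0 0 0 1" --pt "0 0 0 0 0 0 1"

```text
time_s: 5.03
ee_pos: [604.8, 106.1, 64.7]
tool_rot: [179.9, 0.1, 161.5]
contact_force: [-0.1, 0.1, -0.6]
width: 0.363
grasp_force: 59.6
```

```bash
python3 go.py 605.3 105.8 21.5 161
```

```text
t 5.03 pos [604.8 106.1  64.7] rpy [1.7993e+02 9.0000e-02 1.6148e+02] w 0.363 gf 59.6 F [-0.1  0.1 -0.6]
shift [-0.5 -0.2 43.2] len 43.2 rows@45 1
turn az 0.008
```

Emit:
carry_out --pt "0 0 0 0 0 20 1" --pt "0 0 0 0 0 15 1" --pt "0 0 0 0 0 8 1" --pt "0 0 0 0 0 0 1" --pt "0 0 0 0 0 0 1"

```text
time_s: 5.65
ee_pos: [603.6, 105.2, 20.5]
tool_rot: [-180.0, -0.0, 161.4]
contact_force: [-3.2, 0.3, 4.7]
width: 0.365
grasp_force: 60.1
```

Emit:
carry_out --pt "0 0 0 0 0 0 0.2" --pt "0 0 0 0 0 0 -0.2" --pt "0 0 0 0 0 0 -0.6" --pt "0 0 0 0 0 0 -1" --pt "0 0 0 0 0 -10 -1" --pt "0 0 0 0 0 -30 -1" --pt "0 0 0 0 0 -40 -1" --pt "0 0 0 0 0 -30 -1" --pt "0 0 0 0 0 0 -1"

```text
time_s: 6.78
ee_pos: [605.9, 105.7, 133.9]
tool_rot: [179.8, 0.3, 161.4]
contact_force: [-0.3, 0.3, 0.0]
width: 1.0
grasp_force: 0.0
```

```bash
python3 go.py 611.7 -77.1 100 154.8
```

```text
t 6.78 pos [605.9 105.7 133.9] rpy [179.8    0.31 161.44] w 1.0 gf 0.0 F [-0.3  0.3  0. ]
shift [ -63.5 -171.6   33.6] len 186.0 rows@45 5
turn az 0.116
```

Emit:
carry_out --pt "0 0 0 -13 -35 7 -1" --pt "0 0 0 -13 -35 7 -1" --pt "0 0 0 -13 -35 7 -1" --pt "0 0 0 -13 -35 7 -1" --pt "0 0 0 -12 -32 6 -1" --pt "0 0 0.116 0 0 0 -1" --pt "0 0 0 0 0 0 -1" --pt "0 0 0 0 0 0 -1"

```text
time_s: 7.78
ee_pos: [609.6, -77.2, 96.0]
tool_rot: [180.0, -0.0, 155.0]
contact_force: [0.5, 0.0, -0.7]
width: 1.001
grasp_force: 0.0
```

```bash
python3 go.py 611.7 -77.1 15 154.8; python3 -c "
from h import *
c=cap('top'); cv2.imwrite('pics/a2.png',c['img'][90:280,80:400,::-1].repeat(2,0).repeat(2,1))"
```

```text
t 7.78 pos [609.6 -77.2  96. ] rpy [ 1.7999e+02 -4.0000e-02  1.5497e+02] w 1.001 gf 0.0 F [ 0.5  0.  -0.7]
shift [-1.9  1.  81. ] len 81.0 rows@45 2
turn az 0.003
```

View pics/a2.png

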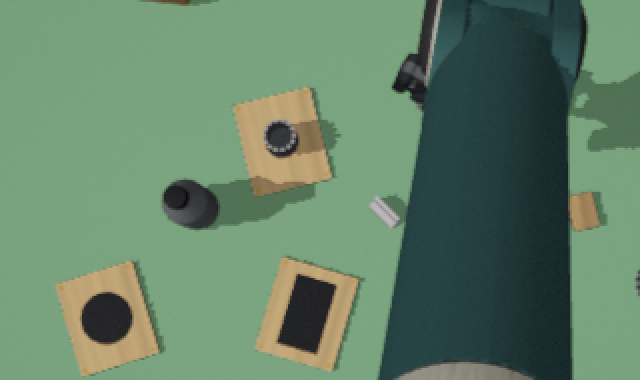

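The hole saw stands in the middle of its board (crop px 281,138), with no silhouette showing, and the bottle is standing. Next is the V-block grasp.

Emit:
carry_out --pt "0 0 0 -2 1 30 -1" --pt "0 0 0 0 0 30 -1" --pt "0 0 0 0 0 20 -1" --pt "0 0 0 0 0 0 -0.6" --pt "0 0 0 0 0 0 0" --pt "0 0 0 0 0 0 0.5" --pt "0 0 0 0 0 0 1" --pt "0 0 0 0 0 0 1" --pt "0 0 0 0 0 0 1"

```text
time_s: 8.95
ee_pos: [613.5, -77.8, 17.9]
tool_rot: [179.9, 0.2, 154.8]
contact_force: [1.4, 1.8, 7.4]
width: 0.462
grasp_force: 62.9
```

Emit:
carry_out --pt "0 0 0 0 0 -20 1" --pt "0 0 0 0 0 -40 1" --pt "0 0 0 0 0 -40 1" --pt "0 0 0 38 11 0 1" --pt "0 0 0 40 12 0 1" --pt "0 0 0 40 12 0 1" --pt "0 0 0 40 12 0 1" --pt "0 0 0 40 11 0 1" --pt "0 0 0 32 9 0 1" --pt "0 0 -0.148 0 0 0 1"

```text
time_s: 10.2
ee_pos: [429.0, 81.9, 116.3]
tool_rot: [-179.9, -0.2, 163.7]
contact_force: [0.1, -0.7, -6.9]
width: 0.455
grasp_force: 62.3
```

Emit:
carry_out --pt "0 0 0 0 0 30 1" --pt "0 0 0 0 0 20 1" --pt "0 0 0 0 0 0 1" --pt "0 0 0 0 0 0 1"

```text
time_s: 10.7
ee_pos: [432.8, 80.4, 67.0]
tool_rot: [180.0, 0.0, 163.3]
contact_force: [0.1, -0.6, -6.7]
width: 0.457
grasp_force: 62.4
```

```bash
python3 go.py 434.1 80.7 24 163.3
```

```text
t 10.7 pos [432.8  80.4  67. ] rpy [1.7999e+02 4.0000e-02 1.6326e+02] w 0.457 gf 62.4 F [ 0.1 -0.6 -6.7]
shift [-1.1  0.7 43. ] len 43.0 rows@45 1
turn az -0.001
```

Emit:
carry_out --pt "0 0 0 -1 1 20 1" --pt "0 0 0 0 0 15 1" --pt "0 0 0 0 0 6 1" --pt "0 0 0 0 0 2 1" --pt "0 0 0 0 0 0 1"

```text
time_s: 11.32
ee_pos: [433.6, 81.1, 23.9]
tool_rot: [180.0, -0.0, 163.3]
contact_force: [-3.3, -0.3, -1.9]
width: 0.455
grasp_force: 63.2
```

Emit:
carry_out --pt "0 0 0 0 0 1 1" --pt "0 0 0 0 0 0 0.1" --pt "0 0 0 0 0 0 -0.2" --pt "0 0 0 0 0 0 -0.6" --pt "0 0 0 0 0 0 -1" --pt "0 0 0 0 0 -15 -1" --pt "0 0 0 0 0 -30 -1" --pt "0 0 0 0 0 -40 -1" --pt "0 0 0 0 0 -20 -1" --pt "0 0 0 0 0 0 -1"

```text
time_s: 12.58
ee_pos: [435.0, 81.5, 129.4]
tool_rot: [179.8, 0.2, 163.3]
contact_force: [-0.0, -0.1, -0.3]
width: 1.001
grasp_force: 0.0
```

```bash
python3 go.py 459.4 -271.8 110 163.3
```

```text
t 12.57 pos [435.   81.5 129.4] rpy [179.85   0.22 163.28] w 1.001 gf 0.0 F [-0.  -0.1 -0.3]
shift [-125.  -331.4   19. ] len 354.7 rows@45 8
turn az -0.0
```

Emit:
carry_out --pt "0 0 0 -14 -37 2 -1" --pt "0 0 0 -14 -37 2 -1" --pt "0 0 0 -14 -37 2 -1" --pt "0 0 0 -14 -37 2 -1" --pt "0 0 0 -14 -37 2 -1" --pt "0 0 0 -14 -37 2 -1" --pt "0 0 0 -14 -37 2 -1" --pt "0 0 0 -14 -37 2 -1" --pt "0 0 0 -13 -35 2 -1" --pt "0 0 0 0 0 0 -1"

```text
time_s: 13.82
ee_pos: [457.0, -274.9, 108.4]
tool_rot: [-179.9, -0.1, 163.0]
contact_force: [0.2, 0.4, -0.6]
width: 1.0
grasp_force: 0.0
```

Emit:
carry_out --pt "0 0 0 0 0 0 -1" --pt "0 0 0 0 0 0 -1"

```text
time_s: 14.08
ee_pos: [458.2, -270.3, 108.9]
tool_rot: [180.0, -0.1, 163.4]
contact_force: [-0.3, 0.7, -0.2]
width: 0.997
grasp_force: 0.0
```

```bash
python3 go.py 459.4 -271.8 15 163.3; python3 -c "
from h import *
c=cap('top'); W=cloud(c); z=W[...,2]; g=c['img'].max(2)
b=blob((z>22)&(z<50),(234,247),30); print('V on board',rect(W[b[:,1],b[:,0]]))
b=blob((z>40)&(z<50),(221,160),20); P=W[b[:,1],b[:,0]]; print('saw',rect(P))
cv2.imwrite('pics/a3.png',c['img'][110:300,180:500,::-1].repeat(2,0).repeat(2,1))"
```

```text
t 14.07 pos [ 458.2 -270.3  108.9] rpy [ 1.7995e+02 -6.0000e-02  1.6339e+02] w 0.997 gf 0.0 F [-0.3  0.7 -0.2]
shift [-1.7 -1.2 93.9] len 94.0 rows@45 3
turn az 0.002
V on board [431.6  80.5  70.1  40.2 -16.6]
saw [604.7 103.8  30.   29.5   1.7]
```

View pics/a3.png

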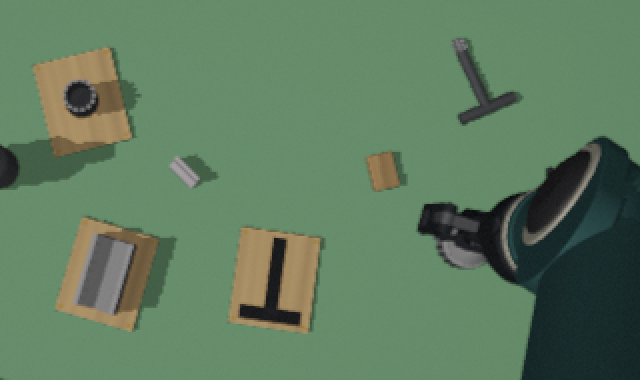

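The V-block sits square on its board (431.6,80.5,-16.6°) and the saw is within 2 mm. The chuck is at crop px (462,248), under the open jaws.

Emit:
carry_out --pt "0 0 0 -2 -1 30 -1" --pt "0 0 0 0 0 30 -1" --pt "0 0 0 0 0 20 -1" --pt "0 0 0 0 0 12 -1" --pt "0 0 0 0 0 0 -1" --pt "0 0 0 0 0 0 -0.6" --pt "0 0 0 0 0 0 0" --pt "0 0 0 0 0 0 0.5" --pt "0 0 0 0 0 0 1" --pt "0 0 0 0 0 0 1"

```text
time_s: 15.38
ee_pos: [460.6, -273.4, 18.5]
tool_rot: [180.0, 0.1, 163.3]
contact_force: [-2.1, 1.4, 4.7]
width: 0.566
grasp_force: 61.8
```

Emit:
carry_out --pt "0 0 0 0 0 -20 1" --pt "0 0 0 0 0 -45 1" --pt "0 0 0 0 0 -45 1" --pt "0 0 0 0 0 -40 1" --pt "0 0 0 10 28 0 1" --pt "0 0 0 16 44 0 1" --pt "0 0 0 16 44 0 1" --pt "0 0 0 16 44 0 1" --pt "0 0 0 16 44 0 1" --pt "0 0 0 16 44 0 1"

```text
time_s: 16.62
ee_pos: [444.0, -8.6, 167.2]
tool_rot: [-180.0, -0.0, 163.3]
contact_force: [0.9, 0.9, -4.2]
width: 0.565
grasp_force: 64.4
```

Emit:
carry_out --pt "0 0 0 16 44 0 1" --pt "0 0 0 16 44 0 1" --pt "0 0 0 16 44 0 1" --pt "0 0 0 16 44 0 1" --pt "0 0 0 16 44 0 1" --pt "0 0 0 10 30 0 1" --pt "0 0 0 6 20 0 1" --pt "0 0 0 0 0 0 1" --pt "0 0 0 0 0 0 1" --pt "0 0 0 0 0 0 1"

```text
time_s: 17.88
ee_pos: [431.0, 274.7, 167.2]
tool_rot: [-180.0, 0.0, 163.2]
contact_force: [0.0, 0.7, -6.1]
width: 0.568
grasp_force: 64.4
```

```bash
python3 go.py 431 279 25 163.3
```

```text
t 17.88 pos [431.  274.7 167.2] rpy [-179.95    0.    163.15] w 0.568 gf 64.4 F [ 0.   0.7 -6.1]
shift [  1.3   4.2 142.2] len 142.3 rows@45 4
turn az -0.003
```

Emit:
carry_out --pt "0 0 0 1 4 40 1" --pt "0 0 0 0 0 40 1" --pt "0 0 0 0 0 30 1" --pt "0 0 0 0 0 15 1" --pt "0 0 0 0 0 0 1" --pt "0 0 0 0 0 0 1" --pt "0 0 0 0 0 0 1"

```text
time_s: 18.75
ee_pos: [431.7, 280.9, 43.5]
tool_rot: [179.9, 0.1, 163.3]
contact_force: [1.0, -1.1, -5.0]
width: 0.559
grasp_force: 64.2
```

```bash
python3 go.py 431 279 25 163.3
```

```text
t 18.75 pos [431.7 280.9  43.5] rpy [1.7989e+02 9.0000e-02 1.6327e+02] w 0.559 gf 64.2 F [ 1.  -1.1 -5. ]
shift [ 0.2 -2.1 18.5] len 18.6 rows@45 1
turn az -0.0
```

Emit:
carry_out --pt "0 0 0 0 -2 12 1" --pt "0 0 0 0 0 6 1" --pt "0 0 0 0 0 1 1" --pt "0 0 0 0 0 0 1" --pt "0 0 0 0 0 0 1"

```text
time_s: 19.38
ee_pos: [430.0, 278.0, 24.5]
tool_rot: [-179.9, -0.0, 163.3]
contact_force: [-6.4, -2.8, 15.2]
width: 0.563
grasp_force: 66.7
```

Seated, with 15 N of contact. I'll release and go on to the key.

Emit:
carry_out --pt "0 0 0 0 0 -0.5 1" --pt "0 0 0 0 0 0 -0.1" --pt "0 0 0 0 0 0 -0.4" --pt "0 0 0 0 0 0 -1" --pt "0 0 0 0 0 0 -1" --pt "0 0 0 0 0 -20 -1" --pt "0 0 0 0 0 -40 -1" --pt "0 0 0 0 0 -45 -1" --pt "0 0 0 0 0 -40 -1" --pt "0 0 0 0 0 0 -1"

```text
time_s: 20.62
ee_pos: [432.2, 279.8, 171.9]
tool_rot: [179.7, 0.2, 163.3]
contact_force: [-0.3, 0.2, -0.9]
width: 1.003
grasp_force: 0.0
```

```bash
python3 go.py 616.2 -292.2 90 203.4
```

```text
t 20.62 pos [432.2 279.8 171.9] rpy [179.68   0.25 163.27] w 1.003 gf 0.0 F [-0.3  0.2 -0.9]
shift [-340.5 -495.3   80.6] len 606.4 rows@45 14
turn az -0.7
```

Emit:
carry_out --pt "0 0 0 -24 -35 0 -1" --pt "0 0 0 -24 -35 0 -1" --pt "0 0 0 -24 -35 0 -1" --pt "0 0 0 -24 -35 0 -1" --pt "0 0 0 -24 -35 0 -1" --pt "0 0 0 -24 -35 0 -1" --pt "0 0 0 -24 -35 10 -1" --pt "0 0 0 -24 -35 10 -1" --pt "0 0 0 -24 -35 10 -1" --pt "0 0 0 -24 -35 10 -1"

```text
time_s: 21.88
ee_pos: [559.1, -126.9, 127.0]
tool_rot: [-180.0, -0.1, 163.3]
contact_force: [1.4, 0.8, 0.6]
width: 0.999
grasp_force: 0.0
```

Emit:
carry_out --pt "0 0 0 -24 -35 10 -1" --pt "0 0 0 -24 -35 10 -1" --pt "0 0 0 -24 -35 10 -1" --pt "0 0 0 -24 -35 10 -1" --pt "0 0 -0.175 0 0 0 -1" --pt "0 0 -0.175 0 0 0 -1" --pt "0 0 -0.175 0 0 0 -1" --pt "0 0 -0.175 0 0 0 -1" --pt "0 0 0 0 0 0 -1" --pt "0 0 0 0 0 0 -1"

```text
time_s: 23.12
ee_pos: [610.7, -287.4, 87.8]
tool_rot: [179.9, -0.1, -156.8]
contact_force: [0.1, -0.1, -0.3]
width: 1.002
grasp_force: 0.0
```

```bash
python3 go.py 616.2 -292.2 13 203.4; python3 -c "
from h import *
c=cap('top'); W=cloud(c); z=W[...,2]; g=c['img'].max(2)
b=blob((z>60)&(z<85),(133,249),30); P=W[b[:,1],b[:,0]]; print('chuck',rect(P), np.median(P[:,2]))
s=cap('scene')
cv2.imwrite('pics/a4.png',np.vstack([c['img'][100:290,80:480,::-1],s['img'][120:310,60:460,::-1]]))"
```

```text
t 23.12 pos [ 610.7 -287.4   87.8] rpy [ 1.7995e+02 -5.0000e-02 -1.5679e+02] w 1.002 gf 0.0 F [ 0.1 -0.1 -0.3]
shift [-3.3 -6.6 74.8] len 75.2 rows@45 2
turn az -0.003
chuck [ 4.294e+02  2.763e+02  3.010e+01  2.980e+01 -3.000e-01] 66.48652707988957
```

View pics/a4.png

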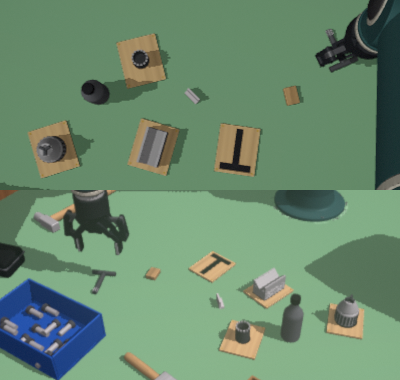

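The chuck stands on its board about 3 mm off centre, and the saw, V-block and bottle are all standing. The key lies free below the gripper.

Emit:
carry_out --pt "0 0 0 -3 -7 25 -1" --pt "0 0 0 0 0 20 -0.5" --pt "0 0 0 0 0 14 0" --pt "0 0 0 0 0 0 0" --pt "0 0 0 0 0 0 0" --pt "0 0 0 0 0 0 0"

```text
time_s: 23.98
ee_pos: [617.3, -293.0, 30.8]
tool_rot: [-179.9, 0.1, -156.6]
contact_force: [-0.1, 0.5, -1.1]
width: 0.498
grasp_force: 0.0
```

```bash
python3 go.py 616.2 -292.2 13 203.4
```

```text
t 23.98 pos [ 617.3 -293.    30.8] rpy [-1.7994e+02  7.0000e-02 -1.5662e+02] w 0.498 gf 0.0 F [-0.1  0.5 -1.1]
shift [ 0.7  1.1 17.8] len 17.8 rows@45 1
turn az -0.0
```

Emit:
carry_out --pt "0 0 0 1 1 10 0" --pt "0 0 0 0 0 8 0" --pt "0 0 0 0 0 0 0.4" --pt "0 0 0 0 0 0 0.7" --pt "0 0 0 0 0 0 1" --pt "0 0 0 0 0 0 1" --pt "0 0 0 0 0 0 1"

```text
time_s: 24.85
ee_pos: [615.4, -292.1, 11.9]
tool_rot: [-180.0, 0.0, -156.6]
contact_force: [0.0, -0.4, 0.1]
width: 0.108
grasp_force: 58.6
```

Emit:
carry_out --pt "0 0 0 0 0 -10 1" --pt "0 0 0 0 0 -30 1" --pt "0 0 0 0 0 -40 1" --pt "0 0 0 0 0 -20 1" --pt "0 0 0 0 0 0 1" --pt "0 0 0 0 0 0 1"

```text
time_s: 25.6
ee_pos: [614.4, -291.8, 110.4]
tool_rot: [179.9, -0.1, -156.6]
contact_force: [-0.4, 0.1, -1.2]
width: 0.111
grasp_force: 58.6
```

```bash
python3 go.py 412.9 -83.7 90 171.4; python3 -c "
from h import *
s=cap('scene')
cv2.imwrite('pics/a5.png',s['img'][90:240,80:280,::-1].repeat(3,0).repeat(3,1))"
```

```text
t 25.6 pos [ 614.4 -291.8  110.4] rpy [ 1.7990e+02 -9.0000e-02 -1.5661e+02] w 0.111 gf 58.6 F [-0.4  0.1 -1.2]
shift [102.3 271.   21. ] len 290.4 rows@45 7
turn az 0.558
```

View pics/a5.png

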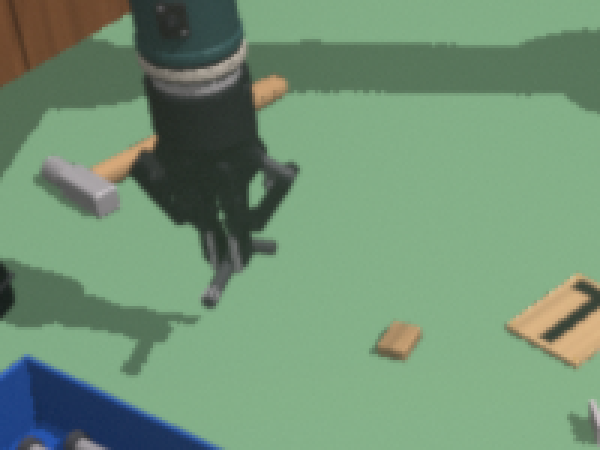

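The key is held level in the jaws at crop px (225,270). I'll carry it to its board.

Emit:
carry_out --pt "0 0 0 10 28 0 1" --pt "0 0 0 15 40 0 1" --pt "0 0 0 15 40 0 1" --pt "0 0 0 15 40 0 1" --pt "0 0 0 15 40 0 1" --pt "0 0 0 15 40 0 1" --pt "0 0 0 11 28 0 1" --pt "0 0 0 6 15 0 1" --pt "0 0 0 0 0 0 1" --pt "0 0 0 0 0 0 1"

```text
time_s: 26.9
ee_pos: [415.3, -84.7, 111.8]
tool_rot: [-180.0, 0.0, -156.7]
contact_force: [-0.7, -1.6, -1.4]
width: 0.11
grasp_force: 58.7
```

Emit:
carry_out --pt "0 0 0.14 0 0 0 1" --pt "0 0 0.14 0 0 0 1" --pt "0 0 0.14 0 0 0 1" --pt "0 0 0.138 0 0 0 1" --pt "0 0 0 0 0 30 1" --pt "0 0 0 0 0 30 1" --pt "0 0 0 0 0 0 1" --pt "0 0 0 0 0 0 1" --pt "0 0 0 0 0 0 1"

```text
time_s: 28.02
ee_pos: [415.2, -84.3, 52.8]
tool_rot: [180.0, 0.1, 171.4]
contact_force: [0.3, 0.1, -1.4]
width: 0.112
grasp_force: 58.8
```

```bash
python3 go.py 412.9 -83.7 18.5 171.4; python3 -c "
from h import *
s=cap('scene'); cv2.imwrite('pics/a6.png',s['img'][110:260,190:390,::-1].repeat(3,0).repeat(3,1))"
```

```text
t 28.02 pos [415.2 -84.3  52.8] rpy [1.8000e+02 1.3000e-01 1.7139e+02] w 0.112 gf 58.8 F [ 0.3  0.1 -1.4]
shift [ 2.5  0.2 34.3] len 34.4 rows@45 1
turn az -0.0
```

View pics/a6.png

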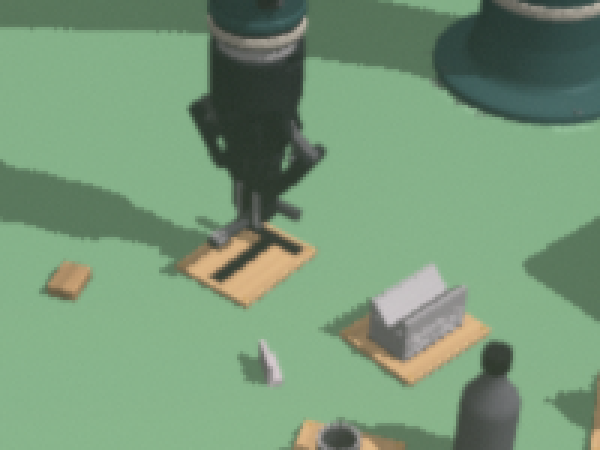

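The key hangs parallel to and above the painted T (crop px 260,260), handle toward the base. I'll lower it.

Emit:
carry_out --pt "0 0 0 2.5 0 20 1" --pt "0 0 0 0 0 10 1" --pt "0 0 0 0 0 3 1" --pt "0 0 0 0 0 1 1" --pt "0 0 0 0 0 0 1" --pt "0 0 0 0 0 0 1"

```text
time_s: 28.82
ee_pos: [412.0, -83.6, 18.1]
tool_rot: [180.0, 0.0, 171.4]
contact_force: [0.5, -1.1, -1.3]
width: 0.112
grasp_force: 58.8
```

Emit:
carry_out --pt "0 0 0 0 0 0.7 1" --pt "0 0 0 0 0 0 1" --pt "0 0 0 0 0 0 1"

```text
time_s: 29.2
ee_pos: [412.0, -83.6, 17.7]
tool_rot: [180.0, 0.0, 171.4]
contact_force: [-1.9, -0.3, 7.6]
width: 0.11
grasp_force: 59.9
```

Emit:
carry_out --pt "0 0 0 0 0 0 0.75" --pt "0 0 0 0 0 0 0.5" --pt "0 0 0 0 0 0 0.2" --pt "0 0 0 0 0 0 0" --pt "0 0 0 0 0 -15 0" --pt "0 0 0 0 0 -30 0" --pt "0 0 0 0 0 -50 0" --pt "0 0 0 0 0 -50 0" --pt "0 0 0 0 0 -30 0" --pt "0 0 0 0 0 0 0"

```text
time_s: 30.45
ee_pos: [413.2, -83.8, 195.1]
tool_rot: [180.0, 0.4, 171.4]
contact_force: [-0.5, 0.1, -0.2]
width: 0.501
grasp_force: 0.0
```

Emit:
carry_out --pt "0 0 0 -40 -30 0 0" --pt "0 0 0 -50 -40 0 0" --pt "0 0 0 -50 -40 0 0" --pt "0 0 0 -50 -40 0 0" --pt "0 0 0 0 -40 0 0" --pt "0 0 0 0 -40 0 0" --pt "0 0 0 0 -40 0 0" --pt "0 0 0 0 0 0 0" --pt "0 0 0 0 0 0 0"

```text
time_s: 31.58
ee_pos: [555.9, -374.4, 190.9]
tool_rot: [179.9, -0.1, 171.4]
contact_force: [-0.0, 0.8, -0.1]
width: 0.504
grasp_force: 0.0
```

```bash
python3 -c "
from h import *
from go import st
st(); c=cap('top'); W=cloud(c); z=W[...,2]; g=c['img'].max(2)
for n,s,r,lo,hi in (('chuckjaw',(133,249),24,62,85),('chuck',(133,249),24,30,46),('saw',(221,160),18,40,50),('v',(234,247),28,22,50),('key',(318,250),28,12,25),('cap',(175,191),20,112,130)):
    b=blob((z>lo)&(z<hi),s,r); P=W[b[:,1],b[:,0]]; print(n,rect(P),np.median(P[:,2]).round(1),'circ',np.round(cv2.minEnclosingCircle(P[:,:2].astype(np.float32))[0],1))
s=cap('scene')
cv2.imwrite('pics/a7.png',np.hstack([c['img'][130:290,90:370,::-1],s['img'][160:320,240:440,::-1]]).repeat(1,0)); cv2.imwrite('pics/a8.png',np.hstack([c['img'][205:290,290:350,::-1].repeat(5,0).repeat(5,1),c['img'][205:290,100:160,::-1].repeat(5,0).repeat(5,1)]))"
```

```text
t 31.57 pos [ 555.9 -374.4  190.9] rpy [ 1.7990e+02 -1.0000e-01  1.7143e+02] w 0.504 gf 0.0 F [-0.   0.8 -0.1]
chuckjaw [428.9 276.6  29.4  27.2  -8.7] 66.9 circ [429.5 276.7]
chuck [429.2 276.1  50.2  49.1   1. ] 40.4 circ [428.8 277.3]
saw [602.3 106.7  31.2  22.5  41.4] 44.3 circ [604.6 103.8]
v [431.7  80.7  69.9  40.2 -16.7] 40.3 circ [432.1  80.6]
key [424.2 -86.5  81.6  59.8  -9.2] 17.3 circ [419.7 -84.7]
cap [537.5 188.9  20.3  19.8 -88.7] 119.8 circ [537.9 189.4]
```

View pics/a7.png

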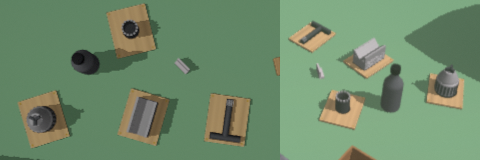

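View pics/a8.png

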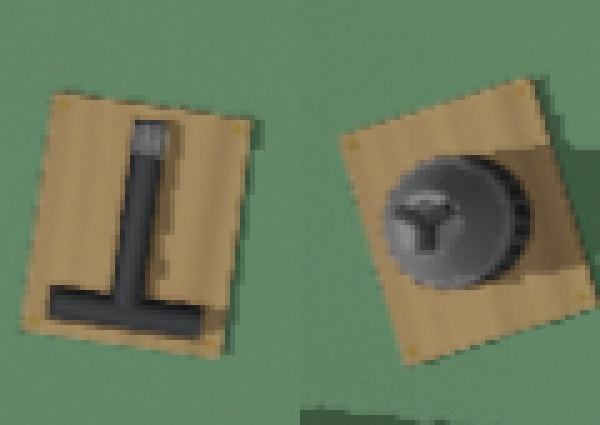

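The key covers its T and the chuck is about 3 mm off centre. The saw and V-block are within 2 mm, the bottle is standing, and the arm is clear.

```bash
python3 -c "
from plant import arm
print(arm.sign_off())"
```

```text
the job is handed in; nothing more can be done
None
```

I handed the job in at about 32 s (no verdict was returned): the last images show chuck, hole saw, V-block and key released on their own boards within about 3 mm, the key's T the right way round, and the oil bottle standing.

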